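# Take the ball dish out of the dust hood and present it

### The arm

A 6-joint arm with a two-finger parallel gripper is mounted at the origin on the work surface; the furniture and walls round the work are solid. World frame = base frame: x ahead of the robot, y to its left, z up, the work surface at z = 0. Lengths are in m, angles in rad, forces in N, time in s.
With the tool pointing down it reaches from about 0.375 to 0.9 m from the base axis. Payload 3.1 kg.
Tool frame: the origin (TCP) lies between the finger pads; the fingertips stand 17 mm ahead of it and the grasp point (between the pads) lies 2 mm behind it; z points along the fingers, y is the line along which they close (so a half turn about z gives the same grasp; the last joint's range is limited). The gripper opens to 85 mm and grips with 20 to 120 N. Pads are 22 mm wide; open, the fingers measure 114 mm over their backs; the gripper's body (76 mm by 85 mm) begins 54 mm behind the grasp point. The pads swing forward as they close: fully open they stand 13 mm farther back than shut.
Start: joints at [-0.178, 0.527, 1.433, -0, 1.181, -0.178], TCP at [0.625, 0, 0.248] pointing down, gripper open.
Joint ranges: [-3.08, 3.08], [-0.75, 2.2], [0.22, 2.44], [-1.43, 4.57], [0, 2.65], [-2.85, 2.85]. Speed limits (rad/s): [2.79, 2.79, 3.14, 3.14, 3.14, 3.14].

### API

Orientations are given as a unit quaternion [x, y, z, w].
In Python, from station import sense, vision, order gives the robot as it stands.
- The arm moves only by the shell command python3 -m crank 'ROWS' [OPENING] [FORCE]. ROWS is JSON, a list of rows, each an object with "dp": the shift along the world's x, y, z in units of 30 mm (1.0 is 30 mm), a list of three; "angular": the turn, a rotation vector about the world's x, y, z in degrees, a list of three. In form: [{"dp": [dx, dy, dz], "angular": [ax, ay, az]}, ...]. A call has 1 to 20 rows; each row shifts and turns the commanded pose from where the row before left it; what a row does not reach is not made up. A row lasts 1/10 s, in which the tool goes at most 50 mm and 8.59 degrees, less where a joint would pass 70% of its speed; a pose out of reach is approached as far as the arm can. A call is refused whole if a number of a shift passes 1 or a number of a turn 8.59, either way. A call with a gripper value outside its range is refused whole. OPENING is the closure, from 0 (fully open) to 1 (shut), set as the call begins (- or left out, the last holds). The fingers move at their own pace and stop on an object; FORCE is the grip in N (left out, the last holds). Time passes only in rows, so rows that do not move let the fingers close. It gives the time, the measured TCP pose, the force, the opening and the grip force at its end, in the units of the state.
- sense(): the state, without advancing time (a new reading comes with each control period).
- vision.snapshot(name): name is "scene" or "side" or "wrist"; returns a dict with "image" (384x512x3 uint8, blue, green, red), "range_z" (384x512 float32, m along the optical axis (not along the pixel's ray), 0 where there is no reading), "mtx" (3x3 intrinsics, pixels), "pose" (4x4, takes a point from camera to world coordinates); the wrist camera has in their place "mount" (4x4, takes a point from camera to tool coordinates, whose origin is the TCP and whose axes are the flange's). Camera axes: x right, y down, z forward; pixel columns grow to the right and rows downward; lengths in m; the calibration is good to about 2 mm. The wrist camera is an equidistant fisheye: a pixel r from the principal point sees the ray r / f radians off the axis. A picture is of the moment at which its call begins: read the wrist's pose just before it.
- order.sign_off(): hands the job in; it is judged then, once.
The state is a dict: "t": time; "q": joint angles; "qd": joint speeds; "tau": joint torques, N m; "tcp_pos": TCP position; "tool_rot": TCP orientation; "force": force on the tool from outside, world axes, zero at the start; "ft_torque": the same for the moment, N m; "finger_gap": opening from 0.0 (shut) to 1.0 (fully open); "gripper_force": force on a finger pad.
Only numpy, scipy, OpenCV 4.12 (cv2) and the standard library are available. Lean on these libraries where they do the work, as an engineer would, in place of code of your own. Each camera call takes 0.05 s, during which the arm holds its last target. There are 200 camera calls.

### The job

Swing the clear door of the low dust hood wide open, past a right angle, and leave it open. Take the white dish by its blue handle, draw it out through the front, turn it a quarter turn and hold it level in the air about a hand's breadth above the black inspection pad, centred over it with the handle pointing out along the pad's red strip. The loose dark ball must stay inside the blue ring in the dish all the time and must not be touched; leave the jar, stamp and tape roll where they are, and finish while still holding the dish there, dish and ball at rest.

Things in the scene. Friction and masses are not known exactly. Their poses are not given: they have to be found in the camera images.
- hood: low clear plastic dust hood fixed to the table, 226 mm deep (its x), 184 wide (its y), 68 high, inner width 176. Origin: centre of its underside; the front, with the door, looks to its -x (roughly the robot's left). Inside floor (green) 4 mm above the table. A clear roof covers it from x = -35 mm to the back; the strip in front of that, over the dish's handle, is open above
- door (a joint): hinge of the hood's front door, rad: 0 closed, grows as it opens outward (seen from above it turns clockwise), to 1.9. Light friction, stays where it is left; it may start slightly ajar
- door_hinge (a point): point on the door's vertical hinge axis, 40 mm above the table, at the end of the hood's front that lies farther from the robot. The clear door panel is 180 mm wide, 6 mm thick, from 6 to 68 mm above the table
- door_handle (a point): middle of the grip of the door handle, 45 mm above the table: a black upright round bar, 10 mm thick, on the outside of the door, 40 mm from the panel's midplane and 140 mm from the hinge; it reaches from 11 to 67 mm above the table, its two horizontal stems (at its ends) run back to the panel
- dish: shallow white round dish, 122 mm across, rim 22 mm above its underside, inside a cone falling 12 degrees to the centre; mass with handle about 65 g. Origin: centre of its underside. Its blue handle points to its -x. A thin blue ring of 30 mm radius is painted round the centre
- dish_centre (a point): where the ball's centre lies when the ball rests in the middle of the dish: on the dish's axis, 21 mm above its underside
- dish_grip (a point): middle of the dish's blue handle: a flat bar 60 mm long (along the dish's x), 14 mm wide, 18 mm high; 100 mm from the dish's axis and 45 mm above the dish's underside. In the hood it lies in the strip without roof, just behind the door
- ball: loose dark grey ball, 24 mm across, 30 g, lying in the dish. Origin: its centre (the axes turn as it rolls). After the dish has moved it may rock about the centre for a second or two
- pad: flat round black inspection pad fixed to the table, 124 mm across, 3 mm thick, with a thin white circle on it; a red strip 75 mm long and 14 mm wide runs out from it to its -x (roughly towards the robot). Origin: centre of its underside
- saffron_jar: bystander: glass jar with a wooden lid, 49 mm across, 76 mm high; origin centre of underside
- stamp: bystander: brown wooden rubber stamp, 30x60 mm, 68 mm high; origin centre of underside
- gummed_tape: bystander: roll of brown tape lying flat, 75 mm across, 19 mm high; origin centre of underside
Not all that is in view belongs to the job. There is more than one size of the dish; the job needs the larger.

How it is judged:
On the way, in this order (a step that is already met when the one before it is completed fails the run):
1. the door is swung open past a right angle (value of joint door above 1.5 rad), for 0.2 s.
2. the dish, ball in it, is drawn clear of the hood's front (x of dish_centre in the frame of hood below -0.18 m and distance between ball and dish_centre below 0.03 m and contact force between dish and the fingers above 1 N), for 0.1 s.
At the end, for the whole second after the job is handed in: Dish gripped at rest, underside 50-180 mm above the table, centre within 25 mm of the pad's centre in plan, handle along the red strip within 0.2 rad, tilt under 0.12 rad, ball at rest within 30 mm of the dish's centre, door still open over 1.2 rad (value of joint door above 1.2 rad and horizontal distance between dish_centre and pad below 0.025 m and x of dish_grip in the frame of pad below -0.07 m and angle between the x axis of dish and the x axis of pad, either way round below 0.2 rad and angle between dish's own z axis and vertical below 0.12 rad and height (world z) of dish between 0.05 and 0.18 m and distance between ball and dish_centre below 0.03 m and linear speed of dish below 0.03 m/s and linear speed of ball below 0.05 m/s and contact force between dish and the fingers above 1 N); the arm keeps its last pose, push and grip.
It fails at once if the ball leaves the ring in the dish (more than 32 mm from the centre) (distance between ball and dish_centre above 0.032 m).
It fails at once if the dish is tilted more than 0.25 rad (angle between dish's own z axis and vertical above 0.25 rad).
It fails at once if the robot touches the ball (contact force between ball and the arm above 0.2 N or contact force between ball and the fingers above 0.2 N).
It fails at once if the jar, stamp or tape roll is moved more than 20 mm or tipped (distance of any of saffron_jar, stamp, gummed_tape from where it was at the start of the episode above 0.02 m or angle between any of saffron_jar, stamp's own z axis and vertical above 0.3 rad).
It also fails if it takes over 72 s, if anything falls off the work surface, if the arm or the gripper's body presses on something with over 40 N, if the wrist force passes 120 N, or if a joint passes its speed limit or range.

## Working session

There is one attempt and no reset: what is moved stays moved. The work goes in short steps, Python scripts to look and compute and a shell command to move; the robot and the scene stay as the last step left them, time stands still between calls to the robot, and variables do not carry over. Pictures are saved under pics/ and viewed, at most 10 in all, crops included, and the job is handed in when it is done.

```bash
ls; mkdir -p pics; python3 - <<'E'
from station import sense,vision
import cv2,numpy as np,pickle
s=sense();print(s)
for n in("scene","side","wrist"):
    d=vision.snapshot(n);pickle.dump(d,open(n+".pkl","wb"));cv2.imwrite(f"pics/{n}0.png",d["image"])
    print(n,d["mtx"].round(1).tolist(),np.round(d.get("pose",d.get("mount")),3).tolist())
E
```

```text
pics
{'t': 0.0, 'q': array([-1.78510909e-01,  5.28479322e-01,  1.43393745e+00, -1.26842111e-05,
        1.18140090e+00, -1.78481767e-01]), 'qd': array([-8.53506877e-04, -8.23497395e-04, -2.26299702e-05,  1.80969371e-04,
       -2.81331633e-03,  1.35032046e-04]), 'tau': array([ 2.50220628e-04, -4.42344439e+01, -1.78024775e+01, -2.06930472e-04,
        8.36740597e-03,  2.24214921e-05]), 'tcp_pos': array([6.24300551e-01, 1.45513290e-04, 2.47314325e-01]), 'tool_rot': array([ 7.07114940e-01,  7.07097747e-01, -6.39309427e-04, -9.10491284e-04]), 'force': array([0.04297628, 0.16163372, 0.53442395]), 'ft_torque': array([ 0.04015662,  0.06546787, -0.00898042]), 'gripper_force': 0.0, 'finger_gap': 0.9993383060694057}
scene [[473.6, 0.0, 260.3], [0.0, 473.6, 196.7], [0.0, 0.0, 1.0]] [[0.838, -0.232, 0.494, -0.383], [-0.545, -0.336, 0.768, -1.542], [-0.012, -0.913, -0.408, 0.82], [0.0, 0.0, 0.0, 1.0]]
side [[483.8, 0.0, 239.1], [0.0, 483.8, 197.3], [0.0, 0.0, 1.0]] [[-0.999, 0.029, -0.036, 0.634], [0.046, 0.51, -0.859, 1.384], [-0.006, -0.86, -0.511, 0.94], [0.0, 0.0, 0.0, 1.0]]
wrist [[297.3, 0.0, 253.0], [0.0, 297.3, 190.7], [0.0, 0.0, 1.0]] [[-0.001, -0.958, -0.286, 0.074], [1.0, -0.001, 0.001, 0.0], [-0.001, -0.286, 0.958, -0.127], [0.0, 0.0, 0.0, 1.0]]
```

View pics/scene0.png

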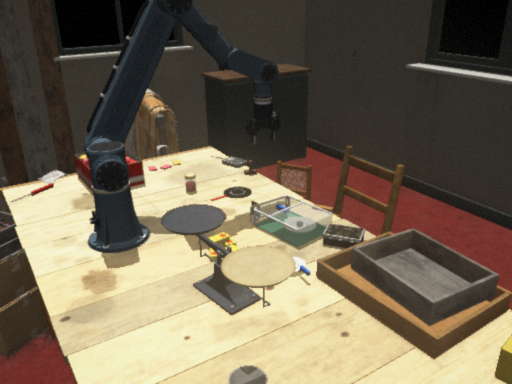

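View pics/side0.png

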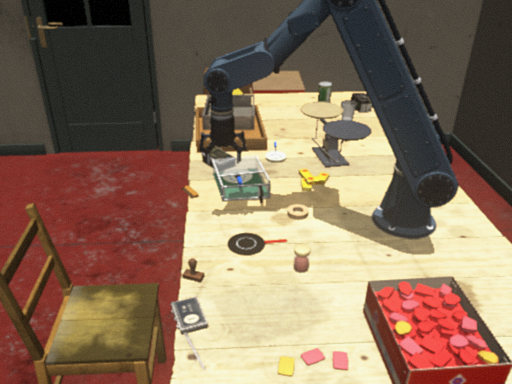

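View pics/wrist0.png

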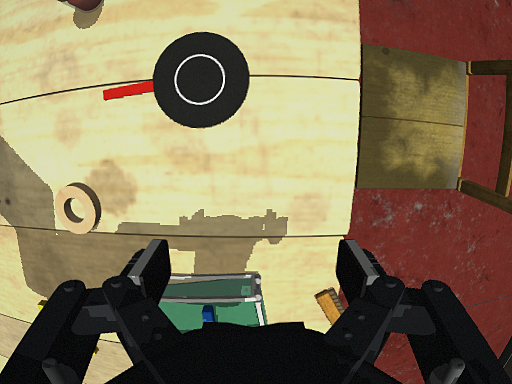

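The scene view shows the hood at about (290,215) and the pad at (237,191). In the side view the hood is at (240,180), the pad at (246,243), the tape at (298,211), the jar at (301,260) and the stamp at (193,270). The wrist view shows the pad at (201,80) with its strip to the left, and the blue handle at (209,314).

```bash
cat > h.py <<'E'
import numpy as np,cv2,pickle
from scipy.spatial.transform import Rotation as R
def campose(d,s=None):
    if "pose" in d: return d["pose"]
    T=np.eye(4);T[:3,:3]=R.from_quat(s["tool_rot"]).as_matrix();T[:3,3]=s["tcp_pos"];return T@d["mount"]
def rays(d,uv,s=None):
    uv=np.atleast_2d(np.asarray(uv,float));K=d["mtx"];p=(uv-[K[0,2],K[1,2]])/K[0,0]
    if "pose" in d: r=np.c_[p,np.ones(len(p))]
    else:
        a=np.linalg.norm(p,axis=1,keepdims=True);r=np.c_[p/np.maximum(a,1e-9)*np.sin(a),np.cos(a)]
    P=campose(d,s);return P[:3,3],r@P[:3,:3].T
def onplane(d,uv,z,s=None):
    o,r=rays(d,uv,s);return (o+r*((z-o[2])/r[:,2:3]))
def mask(d,name):
    h=cv2.cvtColor(d["image"],cv2.COLOR_BGR2HSV)
    lo,hi={"blue":((105,120,40),(130,255,255)),"green":((65,60,30),(95,255,255)),"red":((0,200,90),(6,255,255)),"black":((0,0,0),(180,110,55))}[name]
    return cv2.inRange(h,lo,hi)
def blobs(m,amin=10):
    n,l,st,c=cv2.connectedComponentsWithStats(m)
    return [(st[i].tolist(),c[i].round(1).tolist(),np.argwhere(l==i)[:,::-1]) for i in range(1,n) if st[i,4]>=amin]
E
python3 - <<'E'
from h import *
from station import sense
s=sense()
for n in("side","wrist","scene"):
    d=pickle.load(open(n+".pkl","rb"))
    for c,z in(("blue",.05),("green",.004),("red",.002),("black",.003)):
        for st,ce,px in blobs(mask(d,c),{"black":200}.get(c,15)):
            p=onplane(d,[ce],z,s)[0]
            if .3<p[0]<1 and -.5<p[1]<.5:
                w=onplane(d,px,z,s)[:,:2].astype(np.float32);print(n,c,st,ce,p.round(3).tolist(),"rect",[np.round(k,3).tolist() for k in cv2.minAreaRect(w)])
a=pickle.load(open("side.pkl","rb"))["image"][130:215,175:305]
b=pickle.load(open("wrist.pkl","rb"))["image"][220:340,120:300]
c=pickle.load(open("scene.pkl","rb"))["image"][170:260,230:365]
f=lambda i:cv2.resize(i,(400,290),interpolation=cv2.INTER_CUBIC)
cv2.imwrite("pics/z1.png",np.vstack([np.hstack([f(a),f(b)]),np.hstack([f(c),f(c)*0])]))
E
```

```text
side blue [237, 176, 5, 8, 28] [239.1, 179.3] [0.566, -0.247, 0.05] rect [[0.565, -0.246], [0.014, 0.058], 6.612]
side green [242, 187, 15, 6, 72] [249.6, 189.4] [0.525, -0.247, 0.004] rect [[0.527, -0.247], [0.039, 0.055], 86.749]
side green [225, 188, 14, 9, 76] [230.7, 190.5] [0.599, -0.243, 0.004] rect [[0.596, -0.232], [0.062, 0.051], 87.505]
wrist blue [202, 305, 13, 17, 182] [207.9, 313.4] [0.562, -0.203, 0.05] rect [[0.561, -0.203], [0.016, 0.03], 2.062]
wrist green [162, 279, 89, 18, 1246] [210.1, 288.1] [0.56, -0.191, 0.004] rect [[0.551, -0.191], [0.141, 0.031], 3.255]
wrist green [261, 298, 6, 27, 69] [263.3, 311.7] [0.641, -0.237, 0.004] rect [[0.641, -0.236], [0.004, 0.056], 8.592]
wrist green [158, 301, 102, 33, 2004] [209.3, 313.9] [0.555, -0.243, 0.004] rect [[0.553, -0.251], [0.161, 0.07], 5.458]
wrist red [103, 81, 51, 19, 493] [128.1, 90.0] [0.462, 0.1, 0.002] rect [[0.46, 0.1], [0.073, 0.013], 4.733]
wrist black [134, 32, 116, 96, 5085] [200.9, 79.8] [0.561, 0.106, 0.003] rect [[0.558, 0.107], [0.122, 0.124], 43.04]
wrist black [177, 57, 46, 45, 1618] [199.3, 78.9] [0.559, 0.107, 0.003] rect [[0.558, 0.107], [0.056, 0.057], 87.833]
wrist black [0, 239, 512, 145, 31792] [255.6, 335.0] [0.629, -0.29, 0.003] rect [[0.644, -0.409], [0.601, 1.712], 89.511]
```

View pics/z1.png

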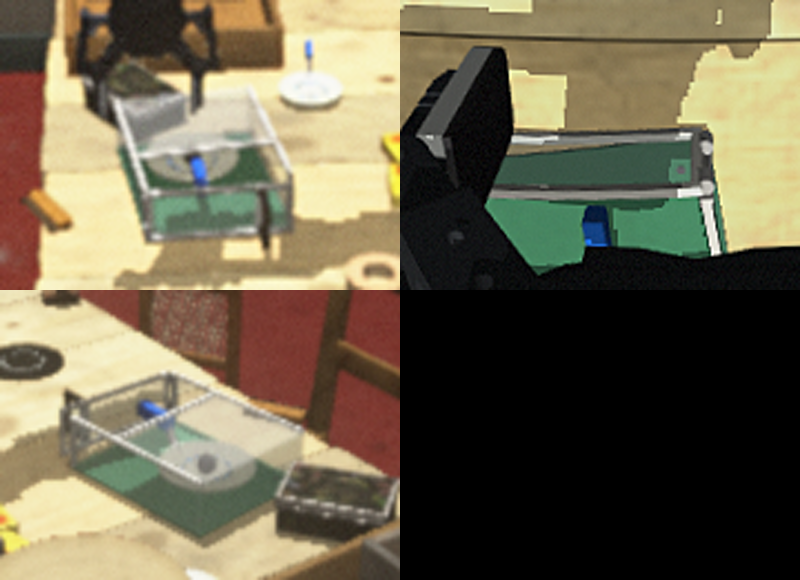

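The zoom shows the door slightly ajar, with its black handle bar at about side (262,190). The ball lies in the dish and the blue handle is just behind the door. I'll take a closer look from above.

```bash
python3 -m crank '[{"dp":[-0.5,-1,0],"angular":[0,0,0]},{"dp":[-0.5,-1,0],"angular":[0,0,0]},{"dp":[-0.5,-1,0],"angular":[0,0,0]},{"dp":[-0.5,-1,0],"angular":[0,0,0]},{"dp":[0,-0.5,0],"angular":[0,0,0]},{"dp":[0,0,0],"angular":[0,0,0]},{"dp":[0,0,0],"angular":[0,0,0]}]'
python3 - <<'E'
from h import *
from station import sense,vision
s=sense();d=vision.snapshot("wrist");pickle.dump((d,s),open("w1.pkl","wb"))
cv2.imwrite("pics/w1.png",cv2.resize(d["image"][110:330,100:400],(800,587),interpolation=cv2.INTER_CUBIC))
for c,z in(("blue",.05),("green",.004),("red",.002),("black",.003)):
    for st,ce,px in blobs(mask(d,c),40):
        w=onplane(d,px,z,s)[:,:2].astype(np.float32);print(c,st,ce,"rect",[np.round(k,3).tolist() for k in cv2.minAreaRect(w)])
E
```

```text
t: 0.85
tcp_pos: [0.5655, -0.1345, 0.2482]
tool_rot: [0.707, 0.707, 0.0, -0.0]
force: [0.1, 0.0, -0.9]
finger_gap: 1.0
gripper_force: 0.0
blue [243, 217, 14, 49, 549] [249.8, 241.0] rect [[0.562, -0.223], [0.014, 0.066], 3.414]
green [227, 188, 73, 11, 276] [272.7, 193.4] rect [[0.579, -0.175], [0.095, 0.009], 4.085]
green [171, 201, 140, 78, 7616] [240.4, 235.5] rect [[0.551, -0.239], [0.183, 0.112], 8.788]
green [289, 269, 23, 13, 62] [301.2, 273.0] rect [[0.636, -0.304], [0.033, 0.022], 5.118]
black [205, 0, 85, 22, 1344] [246.0, 8.6] rect [[0.559, 0.062], [0.031, 0.105], 89.44]
black [85, 101, 10, 15, 42] [89.0, 108.2] rect [[0.343, -0.054], [0.022, 0.009], 66.601]
black [114, 111, 14, 26, 78] [121.9, 123.2] rect [[0.392, -0.079], [0.039, 0.008], 62.307]
black [178, 158, 19, 45, 485] [186.6, 179.9] rect [[0.48, -0.158], [0.023, 0.059], 2.315]
black [156, 215, 14, 13, 68] [162.0, 220.5] rect [[0.44, -0.214], [0.024, 0.009], 53.045]
black [0, 239, 512, 145, 29913] [258.0, 334.9] rect [[0.602, -0.543], [0.598, 1.709], 88.721]
black [0, 302, 22, 25, 77] [10.4, 313.6] rect [[0.013, -0.465], [0.167, 0.005], 36.255]
```

View pics/w1.png

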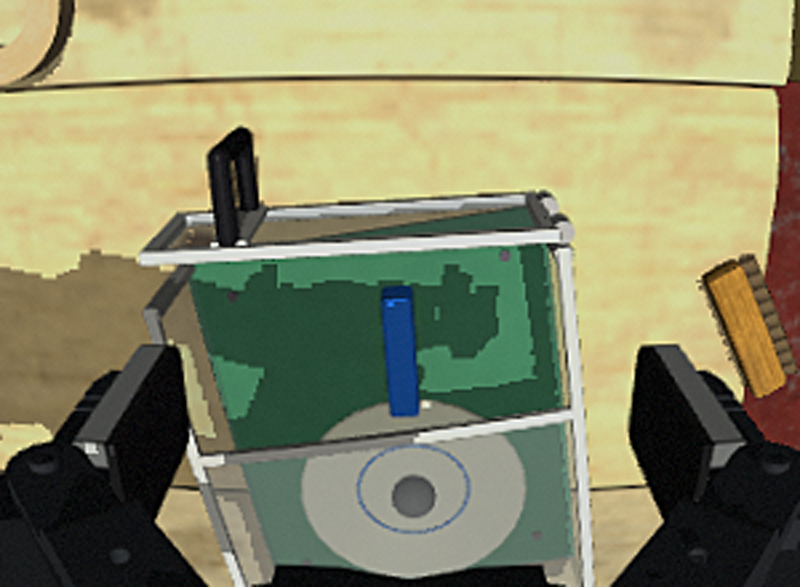

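The crop shows the door's top edge running from (140,260) at the free end to (570,235) at the hinge. The bar runs from its top at (215,155) to its bottom at (243,132). The hood's front-left top corner is at (150,310), the roof's front edge from (205,460) to (575,412), and the ball sits centred in the blue ring.

```bash
python3 - <<'E'
from h import *
d,s=pickle.load(open("w1.pkl","rb"))
f=lambda u,v:[100+u*300/800,110+v*220/587]
for n,p,z in(("doorfree",(140,260),.068),("hinge",(568,237),.068),("bartop",(216,156),.067),("barbot",(243,132),.011),("stem_top_panel",(228,245),.064),("frontL",(150,312),.068),("roofL",(205,460),.068),("roofR",(577,410),.068),("hfront",(397,290),.058),("hback",(403,415),.058),("ringc",(414,489),.02),("ball",(413,496),.025)):
    print(n,onplane(d,[f(*p)],z,s)[0].round(4))
h=[b for b in blobs(mask(d,"blue"),300)][0][2]
w=onplane(d,h,.058,s)[:,:2].astype(np.float32);print("handle top",cv2.minAreaRect(w),w.min(0),w.max(0))
a=pickle.load(open("wrist.pkl","rb"));
print("tape?",onplane(a,[[80,208]],.015,{"tcp_pos":np.array([.6243,0,.2473]),"tool_rot":s["tool_rot"]}))
sd=pickle.load(open("side.pkl","rb"));print("jar,stamp,tape",onplane(sd,[[301,268],[195,277],[297,211]],.01))
E
```

```text
doorfree [ 0.4516 -0.1724  0.068 ]
hinge [ 0.6324 -0.1621  0.068 ]
bartop [ 0.4886 -0.1278  0.067 ]
barbot [ 0.4884 -0.1284  0.011 ]
stem_top_panel [ 0.4905 -0.1667  0.064 ]
frontL [ 0.4534 -0.1966  0.068 ]
roofL [ 0.4702 -0.2731  0.068 ]
roofR [ 0.6428 -0.2448  0.068 ]
hfront [ 0.5615 -0.1891  0.058 ]
hback [ 0.5639 -0.2517  0.058 ]
ringc [ 0.5695 -0.3225  0.02  ]
ball [ 0.5689 -0.3236  0.025 ]
handle top ((0.5623787641525269, -0.21916604042053223), (0.013622594997286797, 0.06436381489038467), 3.413884162902832) [ 0.5546137  -0.25095612] [ 0.56990594 -0.18703547]
tape? [[ 0.37362888 -0.05947021  0.015     ]]
jar,stamp,tape [[ 0.40156936  0.24839517  0.01      ]
 [ 0.71980293  0.27309486  0.01      ]
 [ 0.36603659 -0.07131635  0.01      ]]
```

```bash
python3 -m crank '[{"dp":[-0.855,0.07,0],"angular":[0,0,1.1]},{"dp":[-0.855,0.07,0],"angular":[0,0,1.1]},{"dp":[-0.855,0.07,0],"angular":[0,0,1.1]},{"dp":[0,0,-1],"angular":[0,0,0]},{"dp":[0,0,-1],"angular":[0,0,0]},{"dp":[0,0,-1],"angular":[0,0,0]},{"dp":[0,0,-1],"angular":[0,0,0]},{"dp":[0,0,-1],"angular":[0,0,0]},{"dp":[0,0,-1],"angular":[0,0,0]},{"dp":[0,0,-0.77],"angular":[0,0,0]},{"dp":[0,0,0],"angular":[0,0,0]},{"dp":[0,0,0],"angular":[0,0,0]}]' && python3 -m crank '[{"dp":[0,0,0],"angular":[0,0,0]},{"dp":[0,0,0],"angular":[0,0,0]},{"dp":[0,0,0],"angular":[0,0,0]},{"dp":[0,0,0],"angular":[0,0,0]},{"dp":[0,0,0],"angular":[0,0,0]},{"dp":[0,0,0],"angular":[0,0,0]},{"dp":[0,0,0],"angular":[0,0,0]},{"dp":[0,0,0],"angular":[0,0,0]},{"dp":[0,0,0],"angular":[0,0,0]},{"dp":[0,0,0],"angular":[0,0,0]}]' 1 20
```

```text
t: 2.1
tcp_pos: [0.4884, -0.1277, 0.0452]
tool_rot: [0.686, 0.728, -0.0, -0.0]
force: [0.6, 0.1, -0.8]
finger_gap: 0.999
gripper_force: 0.0
t: 3.1
tcp_pos: [0.4875, -0.1285, 0.0456]
tool_rot: [0.687, 0.727, -0.0, -0.0]
force: [-2.0, 0.7, 5.7]
finger_gap: 0.111
gripper_force: 22.4
```

```bash
python3 -c "
import numpy as np
a=np.radians(166.7-5*np.arange(20));p=.1456*np.c_[np.cos(a),np.sin(a)]/.03
print(np.diff(p.round(2),axis=0).round(2).tolist(),(p[-1]*.03+[.6292,-.162]).round(3))"
```

```text
[[0.11, 0.4], [0.15, 0.4], [0.19, 0.38], [0.21, 0.36], [0.25, 0.35], [0.28, 0.32], [0.3, 0.29], [0.33, 0.27], [0.35, 0.24], [0.37, 0.21], [0.39, 0.17], [0.4, 0.14], [0.41, 0.1], [0.41, 0.07], [0.43, 0.03], [0.42, 0.0], [0.42, -0.05], [0.42, -0.08], [0.4, -0.11]] [ 0.675 -0.024]
```

```bash
python3 -m crank '[{"dp":[0.11,0.40,0],"angular":[0,0,-5]},{"dp":[0.15,0.40,0],"angular":[0,0,-5]},{"dp":[0.19,0.38,0],"angular":[0,0,-5]},{"dp":[0.21,0.36,0],"angular":[0,0,-5]},{"dp":[0.25,0.35,0],"angular":[0,0,-5]},{"dp":[0.28,0.32,0],"angular":[0,0,-5]},{"dp":[0,0,0],"angular":[0,0,0]}]'
```

```text
t: 3.8
tcp_pos: [0.5238, -0.061, 0.0456]
tool_rot: [0.851, 0.525, -0.0, -0.0]
force: [-2.3, 0.9, 7.5]
finger_gap: 0.107
gripper_force: 22.7
```

Low forces, so I'll continue the arc.

```bash
python3 -m crank '[{"dp":[0.30,0.29,0],"angular":[0,0,-5]},{"dp":[0.33,0.27,0],"angular":[0,0,-5]},{"dp":[0.35,0.24,0],"angular":[0,0,-5]},{"dp":[0.37,0.21,0],"angular":[0,0,-5]},{"dp":[0.39,0.17,0],"angular":[0,0,-5]},{"dp":[0.40,0.14,0],"angular":[0,0,-5]},{"dp":[0.41,0.10,0],"angular":[0,0,-5]},{"dp":[0.41,0.07,0],"angular":[0,0,-5]},{"dp":[0.43,0.03,0],"angular":[0,0,-5]},{"dp":[0.42,0,0],"angular":[0,0,-5]},{"dp":[0.42,-0.05,0],"angular":[0,0,-5]},{"dp":[0.42,-0.08,0],"angular":[0,0,-5]},{"dp":[0.40,-0.11,0],"angular":[0,0,-5]},{"dp":[0,0,0],"angular":[0,0,0]},{"dp":[0,0,0],"angular":[0,0,0]},{"dp":[0,0,0],"angular":[0,0,0]}]'
```

```text
t: 5.4
tcp_pos: [0.6757, -0.023, 0.0457]
tool_rot: [1.0, -0.014, 0.001, -0.001]
force: [1.5, 5.7, 4.5]
finger_gap: 0.111
gripper_force: 22.4
```

```bash
python3 -m crank '[{"dp":[0,0,0],"angular":[0,0,0]},{"dp":[0,0,0],"angular":[0,0,0]},{"dp":[0,0,0],"angular":[0,0,0]},{"dp":[0,0,0],"angular":[0,0,0]},{"dp":[0,0,0],"angular":[0,0,0]},{"dp":[0,0,0],"angular":[0,0,0]},{"dp":[0,0,0.3],"angular":[0,0,0]},{"dp":[0,0,0.5],"angular":[0,0,0]},{"dp":[0,0,1],"angular":[0,0,0]},{"dp":[0,0,1],"angular":[0,0,0]},{"dp":[0,0,1],"angular":[0,0,0]},{"dp":[0,0,1],"angular":[0,0,0]},{"dp":[0,0,1],"angular":[0,0,0]},{"dp":[0,0,1],"angular":[0,0,0]}]' 0 && python3 -m crank '[{"dp":[-0.315,-0.31,0],"angular":[0,0,7.95]},{"dp":[-0.315,-0.31,0],"angular":[0,0,7.95]},{"dp":[-0.315,-0.31,0],"angular":[0,0,7.95]},{"dp":[-0.315,-0.31,0],"angular":[0,0,7.95]},{"dp":[-0.315,-0.31,0],"angular":[0,0,7.95]},{"dp":[-0.315,-0.31,0],"angular":[0,0,7.95]},{"dp":[-0.315,-0.31,0],"angular":[0,0,7.95]},{"dp":[-0.315,-0.31,0],"angular":[0,0,7.95]},{"dp":[-0.315,-0.31,0],"angular":[0,0,7.95]},{"dp":[-0.315,-0.31,0],"angular":[0,0,7.95]},{"dp":[-0.315,-0.31,0],"angular":[0,0,7.95]},{"dp":[-0.315,-0.31,0],"angular":[0,0,7.95]},{"dp":[0,0,0],"angular":[0,0,0]},{"dp":[0,0,0],"angular":[0,0,0]}]'
python3 - <<'E'
from h import *
from station import sense,vision
s=sense();d=vision.snapshot("wrist");pickle.dump((d,s),open("w2.pkl","wb"))
cv2.imwrite("pics/w2.png",cv2.resize(d["image"][50:330,70:442],(780,587),interpolation=cv2.INTER_CUBIC))
h=[b for b in blobs(mask(d,"blue"),300)][0][2]
w=onplane(d,h,.058,s)[:,:2].astype(np.float32);print("handle top",cv2.minAreaRect(w),w.min(0),w.max(0))
E
```

```text
t: 6.8
tcp_pos: [0.6752, -0.0239, 0.2523]
tool_rot: [1.0, -0.015, 0.001, 0.0]
force: [0.8, -0.5, 0.3]
finger_gap: 1.004
gripper_force: 0.0
t: 8.2
tcp_pos: [0.5622, -0.1356, 0.2504]
tool_rot: [0.685, 0.728, 0.001, 0.001]
force: [-0.0, 0.6, -0.5]
finger_gap: 1.001
gripper_force: 0.0
handle top ((0.5619569420814514, -0.21964329481124878), (0.013023467734456062, 0.06276834011077881), 3.461174964904785) [ 0.5541413  -0.25124812] [ 0.5702635 -0.1879273]
```

View pics/w2.png

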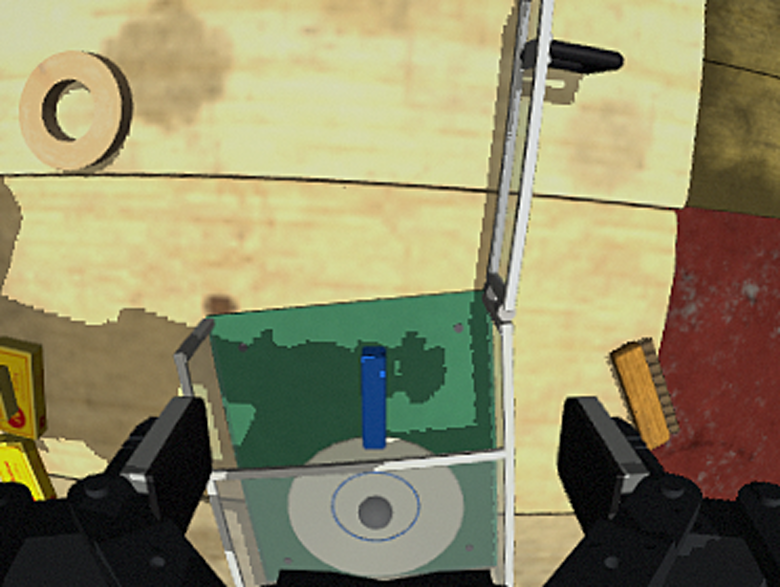

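The picture shows the door open well past a right angle, no crossbar at the hood's front, and the handle at crop (373,398). The ball is centred in the ring. Next I descend and grip.

```bash
python3 -m crank '[{"dp":[0,-0.93,0],"angular":[0,0,0]},{"dp":[0,-0.93,0],"angular":[0,0,0]},{"dp":[0,-0.94,0],"angular":[0,0,0]},{"dp":[0,0,-1],"angular":[0,0,0]},{"dp":[0,0,-1],"angular":[0,0,0]},{"dp":[0,0,-1],"angular":[0,0,0]},{"dp":[0,0,-1],"angular":[0,0,0]},{"dp":[0,0,-1],"angular":[0,0,0]},{"dp":[0,0,-1],"angular":[0,0,0]},{"dp":[0,0,-0.5],"angular":[0,0,0]},{"dp":[0,0,-0.28],"angular":[0,0,0]},{"dp":[0,0,0],"angular":[0,0,0]},{"dp":[0,0,0],"angular":[0,0,0]},{"dp":[0,0,0],"angular":[0,0,0]}]' && python3 -m crank '[{"dp":[0,0,0],"angular":[0,0,0]},{"dp":[0,0,0],"angular":[0,0,0]},{"dp":[0,0,0],"angular":[0,0,0]},{"dp":[0,0,0],"angular":[0,0,0]},{"dp":[0,0,0],"angular":[0,0,0]},{"dp":[0,0,0],"angular":[0,0,0]},{"dp":[0,0,0],"angular":[0,0,0]},{"dp":[0,0,0],"angular":[0,0,0]}]' 0.72 60 && python3 -m crank '[{"dp":[0,0,0],"angular":[0,0,0]},{"dp":[0,0,0],"angular":[0,0,0]},{"dp":[0,0,0],"angular":[0,0,0]},{"dp":[0,0,0],"angular":[0,0,0]},{"dp":[0,0,0],"angular":[0,0,0]},{"dp":[0,0,0],"angular":[0,0,0]},{"dp":[0,0,0],"angular":[0,0,0]},{"dp":[0,0,0],"angular":[0,0,0]},{"dp":[0,0,0],"angular":[0,0,0]},{"dp":[0,0,0],"angular":[0,0,0]},{"dp":[0,0,0],"angular":[0,0,0]},{"dp":[0,0,0],"angular":[0,0,0]}]' 1 60
```

```text
t: 9.65
tcp_pos: [0.5628, -0.2201, 0.0473]
tool_rot: [0.684, 0.73, 0.0, 0.001]
force: [0.6, -0.3, 0.7]
finger_gap: 0.997
gripper_force: 0.0
t: 10.45
tcp_pos: [0.5618, -0.2195, 0.0457]
tool_rot: [0.684, 0.73, -0.0, -0.0]
force: [0.4, 0.2, -0.5]
finger_gap: 0.279
gripper_force: 0.0
t: 11.65
tcp_pos: [0.5618, -0.2196, 0.0458]
tool_rot: [0.684, 0.73, -0.0, -0.0]
force: [-0.4, -0.2, 0.5]
finger_gap: 0.15
gripper_force: 61.0
```

```bash
python3 -m crank '[{"dp":[0,0,0.03],"angular":[0,0,0]},{"dp":[0,0,0.07],"angular":[0,0,0]},{"dp":[0,0,0.1],"angular":[0,0,0]},{"dp":[0,0,0.07],"angular":[0,0,0]},{"dp":[0,0,0.03],"angular":[0,0,0]},{"dp":[0,0,0],"angular":[0,0,0]},{"dp":[0,0,0],"angular":[0,0,0]},{"dp":[0,0,0],"angular":[0,0,0]}]' && python3 - <<'E'
from h import *
from station import vision
d=vision.snapshot("side");e=vision.snapshot("scene")
f=lambda i:cv2.resize(i,(400,300),interpolation=cv2.INTER_CUBIC)
cv2.imwrite("pics/l1.png",np.hstack([f(d["image"][130:220,185:305]),f(e["image"][170:260,240:360])]))
E
```

```text
t: 12.45
tcp_pos: [0.5618, -0.2195, 0.0547]
tool_rot: [0.684, 0.73, -0.0, -0.0]
force: [0.2, -0.3, -1.4]
finger_gap: 0.155
gripper_force: 60.7
```

View pics/l1.png

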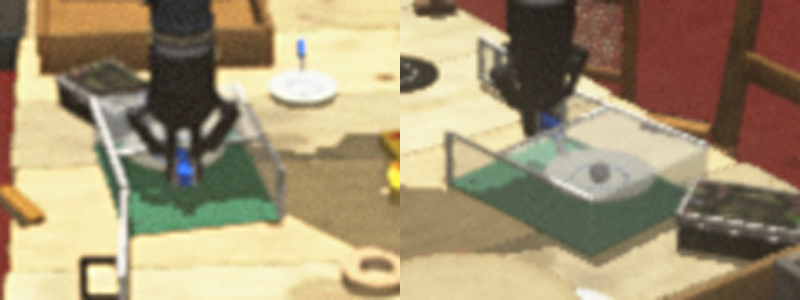

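The dish is lifted level in the hood, with the ball centred in the ring at right-crop (598,172) and the handle in the fingers. The way out is clear, so I draw it out.

```bash
python3 -m crank '[{"dp":[-0.01,0.06,0],"angular":[0,0,0]},{"dp":[-0.02,0.12,0],"angular":[0,0,0]},{"dp":[-0.03,0.2,0],"angular":[0,0,0]},{"dp":[-0.05,0.28,0],"angular":[0,0,0]},{"dp":[-0.06,0.36,0],"angular":[0,0,0]},{"dp":[-0.066,0.395,0],"angular":[0,0,0]},{"dp":[-0.066,0.395,0],"angular":[0,0,0]},{"dp":[-0.066,0.395,0],"angular":[0,0,0]},{"dp":[-0.066,0.395,0],"angular":[0,0,0]},{"dp":[-0.066,0.395,0],"angular":[0,0,0]},{"dp":[-0.066,0.395,0],"angular":[0,0,0]},{"dp":[-0.066,0.395,0],"angular":[0,0,0]},{"dp":[-0.066,0.395,0],"angular":[0,0,0]}]' && python3 -m crank '[{"dp":[-0.066,0.395,0],"angular":[0,0,0]},{"dp":[-0.066,0.395,0],"angular":[0,0,0]},{"dp":[-0.066,0.395,0],"angular":[0,0,0]},{"dp":[-0.066,0.395,0],"angular":[0,0,0]},{"dp":[-0.066,0.395,0],"angular":[0,0,0]},{"dp":[-0.066,0.395,0],"angular":[0,0,0]},{"dp":[-0.066,0.395,0],"angular":[0,0,0]},{"dp":[-0.06,0.36,0],"angular":[0,0,0]},{"dp":[-0.05,0.28,0],"angular":[0,0,0]},{"dp":[-0.03,0.2,0],"angular":[0,0,0]},{"dp":[-0.02,0.12,0],"angular":[0,0,0]},{"dp":[-0.01,0.06,0],"angular":[0,0,0]},{"dp":[0,0,0],"angular":[0,0,0]},{"dp":[0,0,0],"angular":[0,0,0]},{"dp":[0,0,0],"angular":[0,0,0]}]'
```

```text
t: 13.85
tcp_pos: [0.5407, -0.0932, 0.0548]
tool_rot: [0.684, 0.73, 0.0, 0.0]
force: [0.1, 0.5, -1.9]
finger_gap: 0.15
gripper_force: 60.7
t: 15.35
tcp_pos: [0.5221, 0.019, 0.0548]
tool_rot: [0.684, 0.729, 0.0, 0.0]
force: [1.2, 0.3, -1.3]
finger_gap: 0.151
gripper_force: 60.7
```

```bash
python3 -m crank '[{"dp":[0,0,0.05],"angular":[0,0,0]},{"dp":[0,0,0.12],"angular":[0,0,0]},{"dp":[0,0,0.2],"angular":[0,0,0]},{"dp":[0,0,0.28],"angular":[0,0,0]},{"dp":[0,0,0.35],"angular":[0,0,0]},{"dp":[0,0,0.35],"angular":[0,0,0]},{"dp":[0,0,0.35],"angular":[0,0,0]},{"dp":[0,0,0.35],"angular":[0,0,0]},{"dp":[0,0,0.35],"angular":[0,0,0]},{"dp":[0,0,0.35],"angular":[0,0,0]},{"dp":[0,0,0.28],"angular":[0,0,0]},{"dp":[0,0,0.2],"angular":[0,0,0]},{"dp":[0,0,0.12],"angular":[0,0,0]},{"dp":[0,0,0.05],"angular":[0,0,0]},{"dp":[0,0,0],"angular":[0,0,0]},{"dp":[0,0,0],"angular":[0,0,0]}]' && python3 -m crank '[{"dp":[-0.023,0.029,0],"angular":[0,0,1]},{"dp":[-0.047,0.059,0],"angular":[0,0,2]},{"dp":[-0.07,0.088,0],"angular":[0,0,3]},{"dp":[-0.094,0.117,0],"angular":[0,0,4]},{"dp":[-0.094,0.117,0],"angular":[0,0,4]},{"dp":[-0.094,0.117,0],"angular":[0,0,4]},{"dp":[-0.094,0.117,0],"angular":[0,0,4]},{"dp":[-0.094,0.117,0],"angular":[0,0,4]},{"dp":[-0.094,0.117,0],"angular":[0,0,4]},{"dp":[-0.094,0.117,0],"angular":[0,0,4]},{"dp":[-0.094,0.117,0],"angular":[0,0,4]},{"dp":[-0.094,0.117,0],"angular":[0,0,4]},{"dp":[-0.094,0.117,0],"angular":[0,0,4]}]' && python3 -m crank '[{"dp":[-0.094,0.117,0],"angular":[0,0,4]},{"dp":[-0.094,0.117,0],"angular":[0,0,4]},{"dp":[-0.094,0.117,0],"angular":[0,0,4]},{"dp":[-0.094,0.117,0],"angular":[0,0,4]},{"dp":[-0.094,0.117,0],"angular":[0,0,4]},{"dp":[-0.094,0.117,0],"angular":[0,0,4]},{"dp":[-0.094,0.117,0],"angular":[0,0,4]},{"dp":[-0.094,0.117,0],"angular":[0,0,4]},{"dp":[-0.094,0.117,0],"angular":[0,0,4]},{"dp":[-0.094,0.117,0],"angular":[0,0,4]},{"dp":[-0.07,0.088,0],"angular":[0,0,3]},{"dp":[-0.047,0.059,0],"angular":[0,0,2]},{"dp":[0,0,0],"angular":[0,0,0]},{"dp":[0,0,0],"angular":[0,0,0]},{"dp":[0,0,0],"angular":[0,0,0]},{"dp":[0,0,0],"angular":[0,0,0]},{"dp":[0,0,0],"angular":[0,0,0]},{"dp":[0,0,0],"angular":[0,0,0]}]'
python3 - <<'E'
from h import *
from station import sense,vision
s=sense();print(s["tcp_pos"],R.from_quat(s["tool_rot"]).as_matrix().round(3).tolist())
o=[]
for n in("side","scene"):
    d=vision.snapshot(n);pickle.dump(d,open(n+"3.pkl","wb"))
    K=d["mtx"];P=np.linalg.inv(d["pose"]);p=P[:3,:3]@[.5,.08,.08]+P[:3,3];c=(K@p/p[2])[:2].round().astype(int);x,y=c[0]-66,c[1]-50;print(n,x,y)
    o.append(cv2.resize(d["image"][y:y+100,x:x+133],(400,300),interpolation=cv2.INTER_CUBIC))
cv2.imwrite("pics/e1.png",np.hstack(o))
E
```

```text
t: 16.95
tcp_pos: [0.5217, 0.0194, 0.1565]
tool_rot: [0.684, 0.73, -0.0, -0.0]
force: [-0.2, -0.8, -1.0]
finger_gap: 0.148
gripper_force: 60.7
t: 18.25
tcp_pos: [0.4891, 0.06, 0.1565]
tool_rot: [0.343, 0.939, -0.0, -0.0]
force: [0.6, -0.1, -1.3]
finger_gap: 0.154
gripper_force: 60.7
t: 20.05
tcp_pos: [0.4579, 0.0992, 0.1568]
tool_rot: [-0.041, 0.999, -0.0, 0.0]
force: [0.5, 0.2, -0.2]
finger_gap: 0.154
gripper_force: 60.7
[0.45787306 0.09919699 0.15680935] [[-0.997, -0.082, 0.0], [-0.082, 0.997, -0.0], [-0.0, -0.0, -1.0]]
side 198 169
scene 162 129
```

View pics/e1.png

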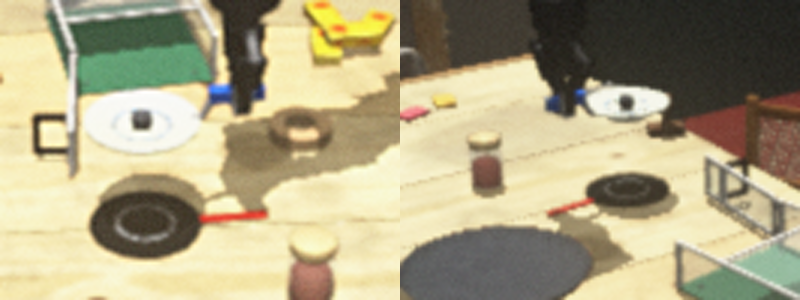

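The dish hangs level over the pad: dish at (143,121) and pad at (146,222) in the side crop, (227,101) and (227,188) in the scene crop. The ball is in the middle. A quick numeric check before handing in.

```bash
python3 - <<'E'
from h import *
from station import sense
for n,x,y,di,pa,st,b in(("side",198,169,(143,121),(146,222),(265,214),(142,119)),("scene",162,129,(227,101),(227,188),(150,212),(227,102))):
    d=pickle.load(open(n+"3.pkl","rb"));f=lambda p:[x+p[0]*133/400,y+p[1]/3]
    print(n,"dish",onplane(d,[f(di)],.135)[0].round(3),"pad",onplane(d,[f(pa)],.003)[0].round(3),"strip end",onplane(d,[f(st)],.002)[0].round(3),"ball",onplane(d,[f(b)],.136)[0].round(3))
print(sense()["qd"].round(4))
E
python3 -m crank '[{"dp":[0,0,0],"angular":[0,0,0]},{"dp":[0,0,0],"angular":[0,0,0]},{"dp":[0,0,0],"angular":[0,0,0]},{"dp":[0,0,0],"angular":[0,0,0]},{"dp":[0,0,0],"angular":[0,0,0]},{"dp":[0,0,0],"angular":[0,0,0]},{"dp":[0,0,0],"angular":[0,0,0]},{"dp":[0,0,0],"angular":[0,0,0]},{"dp":[0,0,0],"angular":[0,0,0]},{"dp":[0,0,0],"angular":[0,0,0]},{"dp":[0,0,0],"angular":[0,0,0]},{"dp":[0,0,0],"angular":[0,0,0]},{"dp":[0,0,0],"angular":[0,0,0]},{"dp":[0,0,0],"angular":[0,0,0]},{"dp":[0,0,0],"angular":[0,0,0]},{"dp":[0,0,0],"angular":[0,0,0]},{"dp":[0,0,0],"angular":[0,0,0]},{"dp":[0,0,0],"angular":[0,0,0]},{"dp":[0,0,0],"angular":[0,0,0]},{"dp":[0,0,0],"angular":[0,0,0]}]'
```

```text
side dish [0.561 0.106 0.135] pad [0.558 0.103 0.003] strip end [0.426 0.094 0.002] ball [0.562 0.103 0.136]
scene dish [0.559 0.098 0.135] pad [0.553 0.097 0.003] strip end [0.423 0.088 0.002] ball [0.555 0.092 0.136]
[-0.0003 -0.0005  0.0018 -0.001   0.0002  0.0001]
t: 22.15
tcp_pos: [0.4578, 0.0993, 0.1568]
tool_rot: [-0.041, 0.999, -0.0, 0.0]
force: [0.1, 0.3, -1.4]
finger_gap: 0.155
gripper_force: 60.7
```

Dish and pad agree to within about 6 mm in both views, and everything has had time to settle, so I hand the job in.

```bash
python3 -c "from station import order;print(order.sign_off())"
```

```text
the job is handed in; nothing more can be done
None
```

I handed the job in with the door left wide open and the dish held level about 11 cm above the table, within about 6 mm of the pad's centre, handle along the red strip and ball in its ring; the hand-in gave no verdict.

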